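# Sweep the trimming scraps into the scrap tray

### The arm

A 7-joint arm with a two-finger parallel gripper is mounted at the origin on the work surface. World frame = base frame: x ahead of the robot, y to its left, z up, the work surface at z = 0. Lengths are in m, angles in rad, forces in N, time in s.
With the tool pointing down it reaches from about 0.4 to 0.85 m from the base axis. Payload 10.4 kg.
Tool frame: the origin (TCP) lies on the mounting face of the last link; the fingertips stand r.tips_ahead ahead of it and the grasp point (between the pads) lies 164 mm ahead of it (r.tips_ahead is the distance from the TCP to the fingertips, in m); z points along the fingers, y is the line along which they close (so a half turn about z gives the same grasp; the last joint's range is limited). The gripper opens to 87 mm and grips with 3 to 60 N. Pads are 19 mm wide; open, the fingers measure 117 mm over their backs; the gripper's body (75 mm by 190 mm) begins 51 mm behind the grasp point.
Start: joints at [-1.294, 0.332, -0.065, 1.46, 0.022, 1.35, -0.088], TCP at [0.185, 0.597, 0.405] pointing down, gripper open.
Joint ranges: [-2.6, 2.6], [-0.5, 2.12], [-1.47, 1.34], [0.16, 2.42], [-1.27, 4.41], [0.06, 2.06], [-2.6, 2.6]. Speed limits (rad/s): [2.22, 2.22, 2.79, 2.79, 3.14, 3.14, 3.14].

### API

Orientations are given as a unit quaternion [x, y, z, w].
In Python, from bench import telemetry, imaging, job, r gives the robot as it stands.
- The arm moves only by the tool move_arm, never from a script. Its argument "steps" is a list of rows, each an object of numbers: "dx", "dy", "dz": the shift along the tool's x, y, z in cm; "spin": the turn about the tool's z in rad. In form: [{"dx": .., "dy": .., "dz": .., "spin": ..}, ...]. A call has 1 to 12 rows; each row shifts and turns the commanded pose from where the row before left it, along the tool's axes as they then stand; what a row does not reach is not made up. A row lasts 1/10 s, in which the tool goes at most 50 mm and 8.59 degrees, less where a joint would pass 70% of its speed; a pose out of reach is approached as far as the arm can. A call with a gripper value outside its range is refused whole. "claw" is the finger opening in cm, from 0 to 8.7, set as the call begins (left out, the last holds). The fingers move at their own pace and stop on an object; "squeeze" is the grip in N (left out, the last holds). Time passes only in rows, so rows that do not move let the fingers close. It gives the time, the measured TCP pose, the force, the opening and the grip force at its end, in the units of the state.
- telemetry.read_state(): the state, without advancing time (a new reading comes with each control period).
- imaging.camera(name): name is "scene" or "top" or "wrist"; returns a dict with "img" (384x512x3 uint8, red, green, blue), "camera_matrix" (3x3 intrinsics, pixels), "D" ([k1, k2, p1, p2, k3] as OpenCV has them; the pictures are not rectified), "R" (3x3) and "t" (3): a world point X has camera coordinates R X + t. Camera axes: x right, y down, z forward; pixel columns grow to the right and rows downward; lengths in m; the calibration is good to about 2 mm. A picture is of the moment at which its call begins. There is no depth.
- job.close_job(): hands the job in; it is judged then, once.
The state is a dict: "time": time; "joint_positions": joint angles; "joint_vel": joint speeds; "joint_torque": joint torques, N m; "ee_pos": TCP position; "eef_rot": TCP orientation; "ft_force": force on the tool from outside, world axes, zero at the start; "torque": the same for the moment, N m; "width": finger opening in m; "grip_force": force on a finger pad.
Only numpy, scipy, OpenCV 4.12 (cv2) and the standard library are available. Lean on these libraries where they do the work, as an engineer would, in place of code of your own. Each camera call takes 0.05 s, during which the arm holds its last target. There are 200 camera calls.

### The job

Clear the trimming board: with closed fingers, sweep the two stone offcuts and the metal casting sprue along the black board and off its end into the open scrap tray, so that all three lie in the tray. Only push them, never lift or carry them, and leave the jaw model, the jar and everything else where it stands.

Things in the scene. Friction and masses are not known exactly. Their poses are not given: they have to be found in the camera images.
- board: fixed raised trimming board with a black rubber top, 220 mm along its own x and 280 mm along its own y; the flat top is 34 mm above the bench. The two edges at x = +-110 mm carry an aluminium lip (8 mm wide, 6 mm above the top); the two ends at y = +-140 mm are open. Origin: centre of its underside, at bench level; z up
- scrap_tray: fixed open steel tray, 220 x 100 mm (own x, y), walls 3 mm thick and 30 mm tall, floor 3 mm thick; it stands against one open end of the board (either the +y or the -y end, it differs from run to run), 2 mm gap, with the same axes as the board. Its rim is 4 mm lower than the board's top, so what is pushed off that end falls in. Origin: centre of its underside
- bur_stand: fixed solid aluminium block, 220 x 100 x 30 mm, full of upright burs (tops 47 mm above the bench, within +-95 mm by +-33 mm of its centre); it stands in the same way against the board's other end. Nothing belongs on it. Origin: centre of its underside
- slab_center (a point): stone offcut: flat broken chip, about 26 x 23 mm and 12 mm tall, 12 g or so, lying loose on the board, not rolling. Each scrap lies in one of three places: two in the row along one lip, one in the row along the other lip (rows 62 to 75 mm from the board's centre line, up to 70 mm either way along it). The point is its centre, 6 mm above its underside
- stump_center (a point): stone offcut: five-sided stump, 26 mm wide at its foot and 16 mm tall, 12 g or so, standing loose on the board. The point is on its axis, 6 mm above its underside
- sprue_center (a point): metal casting sprue: steel disc 23 mm in diameter and 7 to 9 mm tall with a 6 mm stub standing on it (19 mm tall in all), 22 g or so, lying flat and loose on the board. The point is on its axis, 6 mm above its underside
- jaw_model: bystander on the board, in the middle row between the scraps (within 10 mm of the board's centre line): a horseshoe dental model of yellow stone with white teeth, 46 to 48 mm across and 28 mm tall; origin: centre of its underside
- powder_jar: bystander on the board, in the middle row too: small glass jar, 36 mm in diameter, 38 mm tall; origin: centre of its underside
- bench_model: bystander on the bench to the right: a horseshoe dental model of yellow stone with white teeth, 46 to 48 mm across and 28 mm tall; origin: centre of its underside
- bottle: bystander beyond the board: white bottle, 48 mm in diameter, 120 mm tall; origin: centre of its underside
- wax_jar: bystander beyond the board: jar, 60 mm in diameter, 50 mm tall; origin: centre of its underside
- spatula: bystander on the bench to the left: spatula, 180 mm long, lying flat

How it is judged:
By the outcome, as a careful person would: the job done as asked, in the order asked, and still so for the second after the job is handed in, with the robot touching nothing.
It also fails if it takes over 51 s, if anything falls off the work surface, if the arm or the gripper's body presses on something with over 40 N, if the wrist force passes 120 N, or if a joint passes its speed limit or range.

## Working session

There is one attempt and no reset: what is moved stays moved. The work goes in short steps, Python scripts to look and compute and a tool call to move; the robot and the scene stay as the last step left them, time stands still between calls to the robot, and variables do not carry over. Pictures are saved under pics/ and viewed, at most 10 in all, crops included, and the job is handed in when it is done.

Besides the shell and the picture viewer there is one more tool, called after "Emit:" by a JSON object that holds its "fn" and its "kwargs", one argument or row to a line. move_arm: Moves the arm, as the interface text tells. Its arguments: {"type":"object","properties":{"steps":{"type":"array","items":{"type":"object","properties":{"dx":{"type":"number"},"dy":{"type":"number"},"dz":{"type":"number"},"spin":{"type":"number"}}}},"claw":{"type":"number"},"squeeze":{"type":"number"}},"required":["steps"]}

```bash
mkdir -p pics; ls; python3 - <<'E'
from bench import telemetry, imaging, job, r
import cv2,pickle
s=telemetry.read_state(); print(s['time'],s['ee_pos'],s['eef_rot'],s['width'],r.tips_ahead)
d={n:imaging.camera(n) for n in('top','scene')}
pickle.dump(d,open('cams.pkl','wb'))
for n in d: cv2.imwrite(f'pics/{n}0.png',d[n]['img'][:,:,::-1])
E
```

```text
pics
0.0 [0.18453511 0.59699554 0.40391076] [ 1.49348444e-01  9.88784341e-01 -7.52282687e-04 -6.44049643e-05] 0.08693408662782466 0.1822
```

View pics/top0.png

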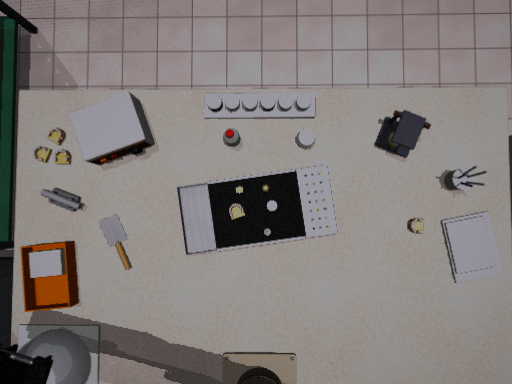

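View pics/scene0.png

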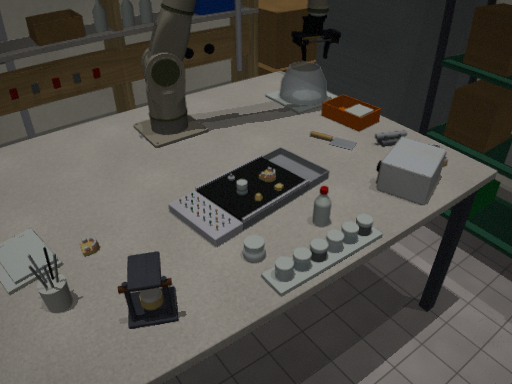

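The top view shows the tray at the left (+y) end (198,217), the burs at the right, and the jaw model (236,212) and jar (272,206) in the middle. The scraps are at (239,190), (266,187) and (267,232). Next I'll zoom in and measure.

```bash
cat > h.py <<'E'
import cv2,numpy as np
def ray(c,uv,z):
    p=cv2.undistortPoints(np.array([[uv]],float),c['camera_matrix'],c['D'])[0,0]
    R=c['R'];o=-R.T@c['t'];d=R.T@np.array([*p,1]);return o+d*(z-o[2])/d[2]
def proj(c,X):
    return cv2.projectPoints(np.array([X],float),cv2.Rodrigues(c['R'])[0],c['t'],c['camera_matrix'],c['D'])[0].ravel()
E
python3 - <<'E'
import pickle,cv2,numpy as np
from h import *
d=pickle.load(open('cams.pkl','rb'));c=d['top'];im=c['img']
cv2.imwrite('pics/crop.png',cv2.resize(im[155:260,170:345,::-1],None,fx=4.5,fy=4.5,interpolation=cv2.INTER_CUBIC))
dark=(im.max(2)<35).astype(np.uint8)
m=np.zeros_like(dark);m[165:255,175:340]=1;dark*=m
n,l,st,ce=cv2.connectedComponentsWithStats(dark);k=1+st[1:,4].argmax()
cn=max(cv2.findContours((l==k).astype(np.uint8),0,2)[0],key=cv2.contourArea)
pts=np.array([ray(c,p[0],.034)[:2] for p in cn],np.float32)
rc=cv2.minAreaRect(pts);print(rc, cv2.boxPoints(rc))
bright=((im.max(2)>60)).astype(np.uint8);hull=np.zeros_like(dark);cv2.fillPoly(hull,[cv2.convexHull(cn)],1)
hull=cv2.erode(hull,np.ones((3,3)))
n,l,st,ce=cv2.connectedComponentsWithStats(bright*hull)
for i in range(1,n):
    if st[i,4]>3: print(ce[i].round(1),st[i],im[l==i].mean(0).round(),ray(c,ce[i],.042).round(4))
E
```

```text
((0.5671576857566833, 0.009284213185310364), (0.20166358351707458, 0.28102821111679077), 8.280426979064941) [[ 0.44714046  0.13381185]
 [ 0.48761368 -0.14428665]
 [ 0.6871749  -0.11524342]
 [ 0.6467017   0.16285507]]
[265.3 187.6] [263 185   6   6  29] [117. 109.  73.] [ 0.635  -0.0201  0.042 ]
[239.  189.2] [235 186   8   8  48] [138. 136. 106.] [0.63   0.0623 0.042 ]
[271.5 205.1] [267 200  10  11  97] [142. 141. 149.] [ 0.5803 -0.0394  0.042 ]
[236.  210.7] [229 203  16  17 193] [135. 127. 100.] [0.5628 0.0716 0.042 ]
[267.  231.5] [264 228   7   8  44] [114. 113. 120.] [ 0.4981 -0.0253  0.042 ]
```

View pics/crop.png

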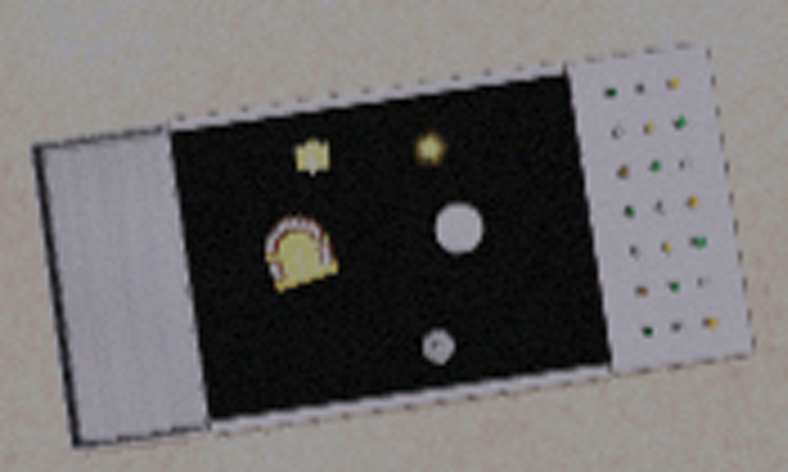

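The crop shows the slab at (313,157), the stump at (430,148) and the sprue at (438,347). In board coordinates (x,y mm) they are slab (70,43), stump (63,-39) and sprue (-73,-24). The tray is at +y. I'll spin the tool so its x lies along board +y, then move over to the board.

Emit:
{"fn": "move_arm", "kwargs": {
  "claw": 0,
  "steps": [
    {"spin":0.141},
    {"spin":0.141},
    {"spin":0.141},
    {"spin":0.141},
    {"spin":0.141},
    {"spin":0.141},
    {"spin":0.14},
    {"spin":0.14}
  ]
}}

```text
$.steps[0]: bad value
```

Emit:
{"fn": "move_arm", "kwargs": {
  "steps": [
    {"dx":-3.5,"dy":2},
    {"dx":-3.5,"dy":2},
    {"dx":-3.5,"dy":2},
    {"dx":-3.5,"dy":2},
    {"dx":-3.5,"dy":2},
    {"dx":-3.5,"dy":2},
    {"dx":-3.5,"dy":2},
    {"dx":-3.5,"dy":2},
    {"dx":-3.5,"dy":2},
    {"dx":-3.5,"dy":2},
    {"dx":0},
    {"dx":0}
  ]
}}

```text
$.steps[0]: bad value
```

```bash
cat >> h.py <<'E'
C=np.array([.5672,.0093]);A=np.deg2rad(8.28);BX=np.array([np.cos(A),np.sin(A)]);BY=np.array([-np.sin(A),np.cos(A)])
def b(p): q=np.array(p[:2])-C; return (np.array([q@BX,q@BY])*1000).round(1)
def st():
    from bench import telemetry
    from scipy.spatial.transform import Rotation as Ro
    s=telemetry.read_state();R=Ro.from_quat(s['eef_rot']).as_matrix()
    print('t',s['time'],'board',b(s['ee_pos']),'z',s['ee_pos'][2],'xang',np.degrees(np.arctan2(R[1,0],R[0,0])),'tilt',R[:2,2],'F',s['ft_force'],'w',s['width'])
E
python3 -c "
from h import *; st()"
```

```text
t 0.1 board [-294.   636.7] z 0.4040504238678042 xang 162.82485523966818 tilt [-0.00030911 -0.00121828] F [-0.168524   -0.49619596 -0.07095352] w 0.08726488641095195
```

Emit:
{"fn": "move_arm", "kwargs": {
  "claw": 0,
  "steps": [
    {"dx":0,"dy":0,"dz":0,"spin":0.141},
    {"dx":0,"dy":0,"dz":0,"spin":0.141},
    {"dx":0,"dy":0,"dz":0,"spin":0.141},
    {"dx":0,"dy":0,"dz":0,"spin":0.141},
    {"dx":0,"dy":0,"dz":0,"spin":0.141},
    {"dx":0,"dy":0,"dz":0,"spin":0.141},
    {"dx":0,"dy":0,"dz":0,"spin":0.14},
    {"dx":0,"dy":0,"dz":0,"spin":0.14}
  ]
}}

```text
time: 0.9
ee_pos: [0.1846, 0.5971, 0.4043]
eef_rot: [0.656, 0.755, -0.0, 0.0]
ft_force: [-1.1, 0.1, 0.9]
width: 0.0312
grip_force: 0.0
```

```bash
python3 -c "
from h import *; st()"
```

```text
t 0.9 board [-294.   636.7] z 0.40432784518423714 xang 97.97329972515764 tilt [-0.00019104 -0.00070276] F [-1.07734738  0.11437534  0.91837486] w 0.031191279809342217
```

Emit:
{"fn": "move_arm", "kwargs": {
  "steps": [
    {"dx":-3.5,"dy":2,"dz":0,"spin":0},
    {"dx":-3.5,"dy":2,"dz":0,"spin":0},
    {"dx":-3.5,"dy":2,"dz":0,"spin":0},
    {"dx":-3.5,"dy":2,"dz":0,"spin":0},
    {"dx":-3.5,"dy":2,"dz":0,"spin":0},
    {"dx":-3.5,"dy":2,"dz":0,"spin":0},
    {"dx":-3.5,"dy":2,"dz":0,"spin":0},
    {"dx":-3.5,"dy":2,"dz":0,"spin":0},
    {"dx":-3.5,"dy":2,"dz":0,"spin":0},
    {"dx":-3.5,"dy":2,"dz":0,"spin":0},
    {"dx":-3.5,"dy":2,"dz":0,"spin":0},
    {"dx":0,"dy":0,"dz":0,"spin":0}
  ]
}}

```text
time: 2.1
ee_pos: [0.4608, 0.2427, 0.4048]
eef_rot: [0.657, 0.754, -0.0, 0.001]
ft_force: [-0.0, 0.6, 0.5]
width: 0.0005
grip_force: 0.0
```

```bash
python3 -c "
from h import *; st()"
```

```text
t 2.1 board [-71.7 246.3] z 0.40475457193411596 xang 97.83234475422935 tilt [ 0.00107387 -0.00154752] F [-0.02548553  0.55667632  0.47573834] w 0.0005369030031059947
```

Emit:
{"fn": "move_arm", "kwargs": {
  "steps": [
    {"dx":-3,"dy":1.8,"dz":1,"spin":0},
    {"dx":-3,"dy":1.8,"dz":1,"spin":0},
    {"dx":-3,"dy":1.8,"dz":1,"spin":0},
    {"dx":-3,"dy":1.8,"dz":1,"spin":0},
    {"dx":-3,"dy":1.8,"dz":1,"spin":0},
    {"dx":-3,"dy":1.8,"dz":1,"spin":0},
    {"dx":-3,"dy":1.8,"dz":1,"spin":0},
    {"dx":-3,"dy":1.6,"dz":1,"spin":0},
    {"dx":0,"dy":0,"dz":0,"spin":-0.008},
    {"dx":0,"dy":0,"dz":0,"spin":0}
  ]
}}

```text
time: 3.1
ee_pos: [0.6331, 0.0308, 0.3239]
eef_rot: [0.651, 0.759, -0.001, -0.0]
ft_force: [0.4, 0.8, 0.6]
width: 0.0005
grip_force: 0.0
```

```bash
python3 -c "
from h import *; st()
from bench import imaging
import pickle
c=imaging.camera('wrist');pickle.dump(c,open('w.pkl','wb'));im=c['img'][:,:,::-1].copy()
for X in([70,43.4,40],[63.1,-38.9,40],[-73,-24,40],[70,5,34],[102,140,34],[-102,140,34]):
    w=C+BX*X[0]/1e3+BY*X[1]/1e3; p=proj(c,[*w,X[2]/1e3]); print(X,p)
    if abs(p).max()<600: cv2.circle(im,tuple(int(v) for v in p),4,(0,0,255),1)
cv2.imwrite('pics/w1.png',im)"
```

```text
t 3.1 board [68.3 11.8] z 0.3239103005940712 xang 98.70729577115513 tilt [-0.00148038 -0.0003464 ] F [0.35930494 0.77871326 0.58383814] w 0.0005398204138350301
[70, 43.4, 40] [260.80527713 156.90058081]
[63.1, -38.9, 40] [253.44378046 234.28361658]
[-73, -24, 40] [122.25770897 220.11961152]
[70, 5, 34] [260.38339317 192.87463834]
[102, 140, 34] [297.65789295  48.89869584]
[-102, 140, 34] [68.71303466 46.0998073 ]
```

View pics/w1.png

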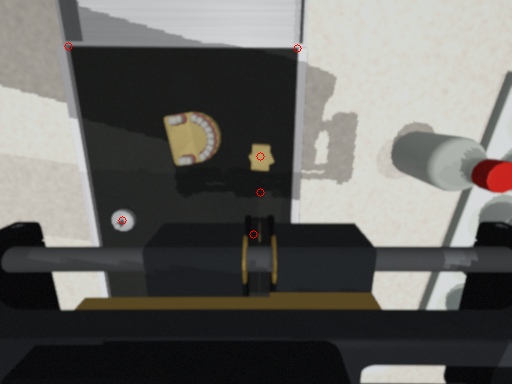

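The wrist view matches the estimates: slab (260,157), sprue (122,220) and the tray end at row 47. I'm lowering behind the slab.

Emit:
{"fn": "move_arm", "kwargs": {
  "steps": [
    {"dx":-0.9,"dy":0.2,"dz":2,"spin":0},
    {"dx":0,"dy":0,"dz":2,"spin":0},
    {"dx":0,"dy":0,"dz":2,"spin":0},
    {"dx":0,"dy":0,"dz":2,"spin":0},
    {"dx":0,"dy":0,"dz":1.4,"spin":0},
    {"dx":0,"dy":0,"dz":0.8,"spin":0},
    {"dx":0,"dy":0,"dz":0,"spin":0},
    {"dx":0,"dy":0,"dz":0,"spin":0}
  ]
}}

```text
time: 3.95
ee_pos: [0.6367, 0.0227, 0.2235]
eef_rot: [0.651, 0.759, 0.0, 0.0]
ft_force: [0.1, 0.4, 1.0]
width: 0.0004
grip_force: 0.0
```

```bash
python3 -c "
from h import *; st()"
```

```text
t 3.95 board [70.7  3.2] z 0.22352456148392646 xang 98.78055913857177 tilt [0.00096413 0.00030721] F [0.12986338 0.42297487 1.01261278] w 0.00040392310507493485
```

Emit:
{"fn": "move_arm", "kwargs": {
  "steps": [
    {"dx":0.4,"dy":0,"dz":0.2,"spin":0},
    {"dx":0.6,"dy":0,"dz":0.2,"spin":0},
    {"dx":0.8,"dy":0,"dz":0,"spin":0},
    {"dx":1,"dy":0,"dz":0,"spin":0},
    {"dx":1,"dy":0,"dz":0,"spin":0},
    {"dx":1,"dy":0,"dz":0,"spin":0},
    {"dx":1,"dy":0,"dz":0,"spin":0},
    {"dx":1,"dy":0,"dz":0,"spin":0},
    {"dx":1,"dy":0,"dz":0,"spin":0}
  ]
}}

```text
time: 4.85
ee_pos: [0.6244, 0.1004, 0.2188]
eef_rot: [0.651, 0.759, 0.0, -0.0]
ft_force: [-0.0, -0.2, -0.1]
width: 0.0003
grip_force: 0.1
```

```bash
cat > look.py <<'E'
from h import *; import sys; st()
from bench import imaging
c=imaging.camera('wrist');im=c['img'][:,:,::-1].copy()
cv2.imwrite(f'pics/{sys.argv[1]}.png',im)
E
python3 look.py w2
```

```text
t 4.85 board [69.7 81.9] z 0.21876400561023157 xang 98.77416159052261 tilt [2.23562437e-05 5.30855581e-05] F [-0.01764843 -0.2052573  -0.11692097] w 0.00034959195051135865
```

View pics/w2.png

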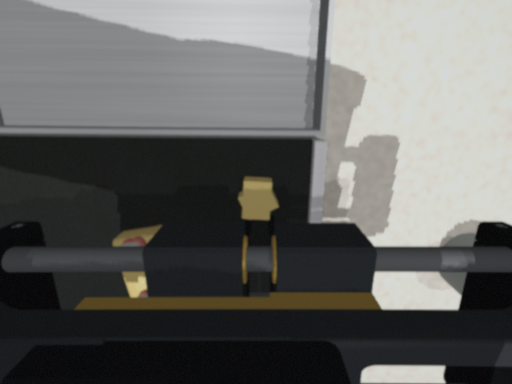

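The slab is centred on the fingers at (258,198) and the tray edge is at row 132. I'm pushing on over the edge, then raising.

Emit:
{"fn": "move_arm", "kwargs": {
  "steps": [
    {"dx":1,"dy":0,"dz":0,"spin":0},
    {"dx":1,"dy":0,"dz":0,"spin":0},
    {"dx":1,"dy":0,"dz":0,"spin":0},
    {"dx":1,"dy":0,"dz":0,"spin":0},
    {"dx":1,"dy":0,"dz":0,"spin":0},
    {"dx":1,"dy":0,"dz":0,"spin":0},
    {"dx":1,"dy":0,"dz":0,"spin":0},
    {"dx":0.5,"dy":0,"dz":0,"spin":0},
    {"dx":0,"dy":0,"dz":-2,"spin":0},
    {"dx":0,"dy":0,"dz":-2,"spin":0},
    {"dx":0,"dy":0,"dz":-2,"spin":0},
    {"dx":0,"dy":0,"dz":0,"spin":0}
  ]
}}

```text
time: 6.1
ee_pos: [0.614, 0.1736, 0.2817]
eef_rot: [0.651, 0.759, 0.002, 0.001]
ft_force: [0.0, -0.1, 0.1]
width: 0.0007
grip_force: 0.0
```

```bash
python3 look.py w3
```

```text
t 6.1 board [ 70.  155.8] z 0.28167590366139195 xang 98.74039547176771 tilt [0.0041931  0.00167279] F [ 0.02938686 -0.11810468  0.12457728] w 0.0006673661408813315
```

View pics/w3.png

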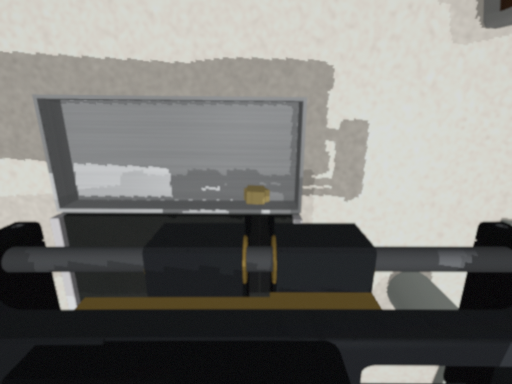

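The slab lies in the tray at (257,195). Next I go back behind the stump.

Emit:
{"fn": "move_arm", "kwargs": {
  "steps": [
    {"dx":0,"dy":-0.7,"dz":0,"spin":0.008},
    {"dx":-3.3,"dy":0,"dz":0,"spin":0},
    {"dx":-3.3,"dy":0,"dz":0,"spin":0},
    {"dx":-3.3,"dy":0,"dz":0,"spin":0},
    {"dx":-3.3,"dy":0,"dz":0,"spin":0},
    {"dx":-3.3,"dy":0,"dz":0,"spin":0},
    {"dx":-3.3,"dy":0,"dz":0,"spin":0},
    {"dx":-3,"dy":0,"dz":0,"spin":0},
    {"dx":0,"dy":0,"dz":0,"spin":0},
    {"dx":0,"dy":0,"dz":0,"spin":0},
    {"dx":0,"dy":0,"dz":0,"spin":0}
  ]
}}

```text
time: 7.25
ee_pos: [0.6388, -0.0517, 0.2779]
eef_rot: [0.654, 0.757, -0.0, -0.001]
ft_force: [0.0, 0.4, -0.9]
width: 0.0002
grip_force: 0.0
```

```bash
python3 look.py w4
```

```text
t 7.25 board [ 62.1 -70.7] z 0.2779118418873707 xang 98.3749154117521 tilt [-0.00129568  0.00079549] F [ 0.0046422   0.42725837 -0.93466004] w 0.00019487513827904024
```

View pics/w4.png

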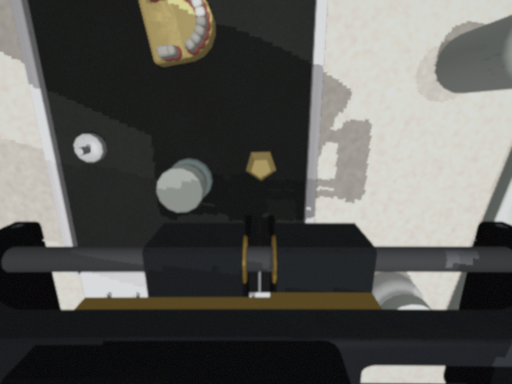

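The stump is at (261,166), straight ahead of the fingers, and the jar (180,190) is clear. Lowering.

Emit:
{"fn": "move_arm", "kwargs": {
  "steps": [
    {"dx":0,"dy":0,"dz":2,"spin":0},
    {"dx":0,"dy":0,"dz":2,"spin":0},
    {"dx":0,"dy":0,"dz":1.2,"spin":0},
    {"dx":0,"dy":0,"dz":0.6,"spin":0},
    {"dx":0,"dy":0,"dz":0,"spin":0},
    {"dx":0,"dy":0,"dz":0,"spin":0},
    {"dx":0,"dy":0,"dz":0,"spin":0}
  ]
}}

```text
time: 8.0
ee_pos: [0.6395, -0.0531, 0.2216]
eef_rot: [0.654, 0.756, 0.001, 0.0]
ft_force: [0.4, 0.3, 1.3]
width: 0.0008
grip_force: 0.0
```

Emit:
{"fn": "move_arm", "kwargs": {
  "steps": [
    {"dx":0.4,"dy":0,"dz":0.2,"spin":0},
    {"dx":0.6,"dy":0,"dz":0,"spin":0},
    {"dx":0.8,"dy":0,"dz":0,"spin":0},
    {"dx":1,"dy":0,"dz":0,"spin":0},
    {"dx":1,"dy":0,"dz":0,"spin":0},
    {"dx":1,"dy":0,"dz":0,"spin":0},
    {"dx":1,"dy":0,"dz":0,"spin":0},
    {"dx":1,"dy":0,"dz":0,"spin":0},
    {"dx":1,"dy":0,"dz":0,"spin":0},
    {"dx":1,"dy":0,"dz":0,"spin":0},
    {"dx":1,"dy":0,"dz":0,"spin":0},
    {"dx":1,"dy":0,"dz":0,"spin":0}
  ]
}}

```text
time: 9.2
ee_pos: [0.6234, 0.0546, 0.2188]
eef_rot: [0.654, 0.756, 0.0, -0.0]
ft_force: [0.1, -0.4, -0.1]
width: 0.0002
grip_force: 0.1
```

```bash
python3 look.py w5
```

```text
t 9.2 board [62.2 36.8] z 0.21876401538782994 xang 98.30691161069281 tilt [7.38509977e-05 1.04604928e-04] F [ 0.08518513 -0.36660109 -0.12833828] w 0.0001790438269627887
```

View pics/w5.png

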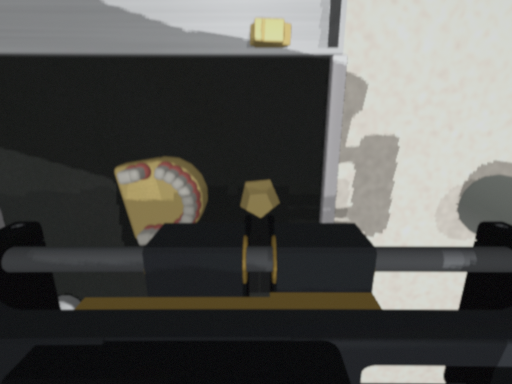

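The stump is centred at (260,198) and the slab lies in the tray at (271,32). I'm pushing on over the edge.

Emit:
{"fn": "move_arm", "kwargs": {
  "steps": [
    {"dx":1,"dy":0,"dz":0,"spin":0},
    {"dx":1,"dy":0,"dz":0,"spin":0},
    {"dx":1,"dy":0,"dz":0,"spin":0},
    {"dx":1,"dy":0,"dz":0,"spin":0},
    {"dx":1,"dy":0,"dz":0,"spin":0},
    {"dx":1,"dy":0,"dz":0,"spin":0},
    {"dx":1,"dy":0,"dz":0,"spin":0},
    {"dx":1,"dy":0,"dz":0,"spin":0},
    {"dx":1,"dy":0,"dz":0,"spin":0},
    {"dx":1,"dy":0,"dz":0,"spin":0},
    {"dx":1,"dy":0,"dz":0,"spin":0},
    {"dx":0.9,"dy":0,"dz":0,"spin":0}
  ]
}}

```text
time: 10.45
ee_pos: [0.6062, 0.1726, 0.2187]
eef_rot: [0.654, 0.757, 0.0, -0.0]
ft_force: [0.7, -0.1, -0.6]
width: 0.0002
grip_force: 0.0
```

Emit:
{"fn": "move_arm", "kwargs": {
  "steps": [
    {"dx":0,"dy":0,"dz":0,"spin":0},
    {"dx":0,"dy":0,"dz":-2,"spin":0},
    {"dx":0,"dy":0,"dz":-2,"spin":0},
    {"dx":0,"dy":0,"dz":-2,"spin":0},
    {"dx":0,"dy":0,"dz":-2,"spin":0},
    {"dx":0,"dy":0,"dz":0,"spin":0},
    {"dx":0,"dy":0,"dz":0,"spin":0}
  ]
}}

```text
time: 11.15
ee_pos: [0.6064, 0.1712, 0.2986]
eef_rot: [0.654, 0.756, 0.0, 0.0]
ft_force: [0.6, -0.2, 0.0]
width: 0.0004
grip_force: 0.0
```

```bash
cat > blobs.py <<'E'
from h import *; import sys; st()
from bench import imaging
c=imaging.camera('top');im=c['img']
cv2.imwrite(f'pics/{sys.argv[1]}.png',cv2.resize(im[155:260,170:345,::-1],None,fx=4.5,fy=4.5,interpolation=cv2.INTER_CUBIC))
hsv=cv2.cvtColor(im,cv2.COLOR_RGB2HSV)
m=((hsv[...,1]>70)&(hsv[...,2]>70)).astype(np.uint8); m[:165]=0;m[255:]=0;m[:,:175]=0;m[:,305:]=0
n,l,s,ce=cv2.connectedComponentsWithStats(m)
for i in range(1,n):
    if s[i,4]>5: print('yellow',ce[i].round(1),s[i,4],b(ray(c,ce[i],.02)))
E
python3 blobs.py t6
```

```text
t 11.15 board [ 62.1 154.6] z 0.29863012613284845 xang 98.28684000360907 tilt [0.00038888 0.00021307] F [ 0.55847666 -0.23980395  0.01503221] w 0.0003577914706870499
yellow [236.  211.8] 121 [ 1.2 64.7]
```

Emit:
{"fn": "move_arm", "kwargs": {
  "steps": [
    {"dx":-2.6,"dy":-1.7,"dz":0,"spin":0},
    {"dx":-2.6,"dy":-1.7,"dz":0,"spin":0},
    {"dx":-2.6,"dy":-1.7,"dz":0,"spin":0},
    {"dx":-2.6,"dy":-1.7,"dz":0,"spin":0},
    {"dx":-2.7,"dy":-1.7,"dz":0,"spin":0},
    {"dx":-2.7,"dy":-1.7,"dz":0,"spin":0},
    {"dx":-2.7,"dy":-1.7,"dz":0,"spin":0},
    {"dx":-2.7,"dy":-1.6,"dz":0,"spin":0},
    {"dx":0,"dy":0,"dz":0,"spin":0},
    {"dx":0,"dy":0,"dz":0,"spin":0}
  ]
}}

```text
time: 12.2
ee_pos: [0.503, -0.058, 0.2981]
eef_rot: [0.655, 0.756, -0.0, -0.0]
ft_force: [0.6, 0.0, 1.2]
width: 0.0002
grip_force: 0.0
```

```bash
python3 look.py w7; python3 - <<'E'
from h import *
from bench import imaging
c=imaging.camera('wrist');im=c['img']
w=C+BX*-.0734+BY*-.0243;u,v=proj(c,[*w,.042]);print('pred',u,v)
m=(im.max(2)>90).astype(np.uint8);m[:int(v)-25]=0;m[int(v)+25:]=0;m[:,:int(u)-30]=0;m[:,int(u)+30:]=0
n,l,s,ce=cv2.connectedComponentsWithStats(m)
for i in range(1,n):
    if s[i,4]>40: print(ce[i],s[i],b(ray(c,ce[i],.042)))
E
```

```text
t 12.2 board [-73.2 -57.3] z 0.29805571579500445 xang 98.23506808765487 tilt [-0.00102787  0.00020663] F [0.57803002 0.01792301 1.20599494] w 0.00015363150539349403
pred 257.7281763677944 161.56052833367286
[257.97795591 160.61923848] [246 149  25  24 499] [-73.2 -23.5]
```

View pics/w7.png

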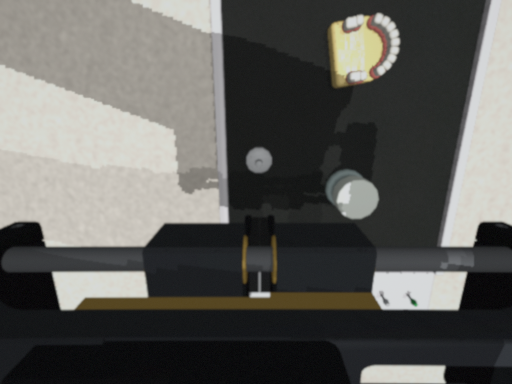

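The sprue at (258,161) is exactly ahead of the fingers (board x -73). Lowering.

Emit:
{"fn": "move_arm", "kwargs": {
  "steps": [
    {"dx":0,"dy":0,"dz":2,"spin":0},
    {"dx":0,"dy":0,"dz":2,"spin":0},
    {"dx":0,"dy":0,"dz":2,"spin":0},
    {"dx":0,"dy":0,"dz":1.2,"spin":0},
    {"dx":0,"dy":0,"dz":0.6,"spin":0},
    {"dx":0,"dy":0,"dz":0,"spin":0},
    {"dx":0,"dy":0,"dz":0,"spin":0}
  ]
}}

```text
time: 13.0
ee_pos: [0.5038, -0.0576, 0.2213]
eef_rot: [0.654, 0.757, 0.0, 0.0]
ft_force: [0.6, 0.1, 0.2]
width: 0.0002
grip_force: 0.0
```

Emit:
{"fn": "move_arm", "kwargs": {
  "steps": [
    {"dx":0.4,"dy":0,"dz":0.2,"spin":0},
    {"dx":0.6,"dy":0,"dz":0,"spin":0},
    {"dx":0.8,"dy":0,"dz":0,"spin":0},
    {"dx":1,"dy":0,"dz":0,"spin":0},
    {"dx":1,"dy":0,"dz":0,"spin":0},
    {"dx":1,"dy":0,"dz":0,"spin":0},
    {"dx":1,"dy":0,"dz":0,"spin":0},
    {"dx":1,"dy":0,"dz":0,"spin":0},
    {"dx":1,"dy":0,"dz":0,"spin":0},
    {"dx":1,"dy":0,"dz":0,"spin":0},
    {"dx":1,"dy":0,"dz":0,"spin":0},
    {"dx":1,"dy":0,"dz":0,"spin":0}
  ]
}}

```text
time: 14.2
ee_pos: [0.4877, 0.0499, 0.2187]
eef_rot: [0.654, 0.756, 0.0, -0.0]
ft_force: [0.3, -0.2, 1.0]
width: 0.0005
grip_force: 0.3
```

```bash
python3 - <<'E'
from h import *; st()
from bench import imaging
c=imaging.camera('wrist');im=c['img']
m=(im.max(2)>90).astype(np.uint8);m[:150]=0;m[240:]=0;m[:,:215]=0;m[:,310:]=0
n,l,s,ce=cv2.connectedComponentsWithStats(m)
for i in range(1,n):
    if s[i,4]>40: print(ce[i],s[i],b(ray(c,ce[i],.042)))
E
```

```text
t 14.2 board [-72.9  51.7] z 0.2187484977909883 xang 98.30212023993266 tilt [7.03832080e-05 1.16051151e-04] F [ 0.30380311 -0.18921856  1.04989557] w 0.0005172128835521636
[258.61522843 200.80507614] [241 183  36  36 985] [-72.5  74.4]
```

Still centred (x -72.5, 23 mm ahead). I'm pushing it off the end, then raising and backing away to look.

Emit:
{"fn": "move_arm", "kwargs": {
  "steps": [
    {"dx":1,"dy":0,"dz":0,"spin":0},
    {"dx":1,"dy":0,"dz":0,"spin":0},
    {"dx":1,"dy":0,"dz":0,"spin":0},
    {"dx":1,"dy":0,"dz":0,"spin":0},
    {"dx":1,"dy":0,"dz":0,"spin":0},
    {"dx":1,"dy":0,"dz":0,"spin":0},
    {"dx":1,"dy":0,"dz":0,"spin":0},
    {"dx":1,"dy":0,"dz":0,"spin":0},
    {"dx":1,"dy":0,"dz":0,"spin":0},
    {"dx":1,"dy":0,"dz":0,"spin":0},
    {"dx":0.6,"dy":0,"dz":0,"spin":0},
    {"dx":0,"dy":0,"dz":0,"spin":0}
  ]
}}

```text
time: 15.45
ee_pos: [0.4723, 0.1551, 0.2187]
eef_rot: [0.654, 0.757, 0.0, -0.0]
ft_force: [-0.6, 0.6, 0.3]
width: 0.0003
grip_force: 0.0
```

Emit:
{"fn": "move_arm", "kwargs": {
  "steps": [
    {"dx":0,"dy":0,"dz":-3,"spin":0},
    {"dx":0,"dy":0,"dz":-3,"spin":0},
    {"dx":0,"dy":0,"dz":-3,"spin":0},
    {"dx":0,"dy":0,"dz":-3,"spin":0},
    {"dx":-3,"dy":0,"dz":0,"spin":0},
    {"dx":-3,"dy":0,"dz":0,"spin":0},
    {"dx":-3,"dy":0,"dz":0,"spin":0},
    {"dx":-3,"dy":0,"dz":0,"spin":0},
    {"dx":0,"dy":0,"dz":0,"spin":0},
    {"dx":0,"dy":0,"dz":0,"spin":0}
  ]
}}

```text
time: 16.45
ee_pos: [0.4898, 0.0346, 0.3387]
eef_rot: [0.655, 0.756, 0.0, -0.0]
ft_force: [0.3, 0.4, 0.1]
width: 0.0009
grip_force: 0.0
```

```bash
python3 look.py w8
```

```text
t 16.45 board [-73.   36.1] z 0.3387251220551768 xang 98.18903735714811 tilt [-1.34160395e-05  2.89655739e-04] F [0.28964096 0.40258149 0.13189851] w 0.000912600517660533
```

View pics/w8.png

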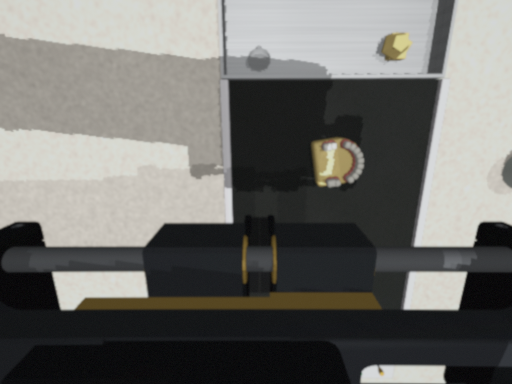

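The sprue is in the tray at (259,58), and there is a yellow piece at (397,46). I'll check numerically that both stones are there, and that the jaw and jar haven't moved.

```bash
cat > y.py <<'E'
from h import *
from bench import imaging
for n,z in(('wrist',.015),('top',.015),('scene',.015)):
    c=imaging.camera(n);im=c['img'];hsv=cv2.cvtColor(im,cv2.COLOR_RGB2HSV)
    m=((hsv[...,1]>65)&(hsv[...,2]>60)&(hsv[...,0]>12)&(hsv[...,0]<40)).astype(np.uint8)
    k,l,s,ce=cv2.connectedComponentsWithStats(m)
    for i in range(1,k):
        q=b(ray(c,ce[i],z))
        if s[i,4]>4 and abs(q[0])<115 and -150<q[1]<260:
            e=[b(ray(c,(s[i,0]+dx*s[i,2],s[i,1]+dy*s[i,3]),z)).tolist() for dx,dy in((0,0),(1,1))]
            print(n,ce[i].round(1),s[i],q,e)
E
python3 y.py
```

```text
wrist [395.8  47.3] [382  35  29  26 590] [ 64.9 173.2] [[49.7, 184.3], [82.2, 160.6]]
wrist [330.1 162.4] [ 311  138   42   51 1181] [ 7.8 56.2] [[-15.2, 83.3], [36.5, 25.1]]
wrist [244.2 259. ] [241 236   7  48 229] [-90.6 -66.1] [[-94.0, -34.6], [-86.1, -101.9]]
wrist [274.  259.9] [272 236   5  48 208] [-53.3 -67.2] [[-56.3, -34.6], [-48.9, -101.9]]
wrist [242.3 301.6] [  76  292  306   18 4022] [ -93.8 -128.5] [[-307.7, -113.5], [90.3, -140.9]]
top [199.9 196.7] [196 193   8   8  46] [ 66.  173.1] [[79.6, 183.8], [50.4, 161.8]]
top [237.7 215.8] [232 214  13   5  35] [-12.   61.6] [[-3.7, 78.8], [-25.5, 39.9]]
scene [266.7 176.2] [259 170  17  12  85] [-20.6  84.4] [[-65.4, 93.0], [23.8, 81.7]]
scene [304.6 175.4] [301 171   9   9  49] [ 62.8 176.9] [[36.9, 188.7], [92.6, 168.6]]
```

```bash
python3 - <<'E'
from h import *
from bench import imaging
w=imaging.camera('wrist');
for p,c in(((395.8,47.3),w),((199.9,196.7),imaging.camera('top')),((304.6,175.4),imaging.camera('scene'))):
    print([b(ray(c,p,z)).tolist() for z in(.005,.015,.025,.035)])
g=cv2.cvtColor(w['img'],cv2.COLOR_RGB2HSV)
for y in range(28,68,2): print(' '.join('%3d'%v for v in g[y,374:420:2,2]),'|',' '.join('%3d'%v for v in g[y,374:420:4,1]))
# yellow anywhere around tray, loose
c=imaging.camera('top');h=cv2.cvtColor(c['img'],cv2.COLOR_RGB2HSV)
m=((h[...,1]>60)&(h[...,0]>12)&(h[...,0]<40)&(h[...,2]>50)).astype(np.uint8)
k,l,s,ce=cv2.connectedComponentsWithStats(m)
for i in range(1,k):
    if s[i,4]>8 and 100<ce[i][0]<300 and 100<ce[i][1]<300: print('top',ce[i],s[i,4])
E
```

```text
[[69.3, 176.2], [64.8, 174.2], [60.3, 172.1], [55.7, 170.1]]
[[66.5, 174.7], [66.0, 173.0], [65.5, 171.3], [64.9, 169.6]]
[[53.2, 189.0], [62.7, 176.8], [72.3, 164.7], [81.8, 152.5]]
203 202 203 202 202 201 201 201 201 200 199 200 199 199 199 198 198 197 197 196 196 196 195 |   5   5   5   4   5   4   5   5   5   5   4   5
199 199 199 199 199 199 198 197 197 198 197 197 197 197 196 196 196 195 195 195 195 195 194 |   4   5   5   4   4   5   5   5   5   5   5   5
198 198 198 198 197 197 197 197 198 197 196 196 195 196 196 196 195 195 195 195 195 195 194 |   4   4   5   5   5   5   4   5   5   5   5   5
201 201 200 201 200 200 200 200 198 190 194 190 194 186 182 183 188 192 196 198 197 196 196 |   5   5   4   5   4  13  16   7  14   3   4   4
201 201 200 200 200 198 194 180 164 166 180 169 167 154 155 169 200 206 193 195 194 194 194 |   5   4   5   4  16  78  87  86  80   3   4   5
202 201 201 201 198 170 139 135 134 135 136 175 195 201 207 208 211 205 193 194 193 194 193 |   5   5   5  24 105 109  88  83  82   1   4   4
204 203 203 200 169 140 121 132 132 131 142 200 213 214 213 214 2
[... 1328 characters left out ...]
13  98  61  23   5   4   5
202 188 184 184 183 136  91  98 106 120 133 149 190 197 198 201 197 199 198 198 198 198 197 |   5   4   4 101 113 111  90  84   9   4   5   5
201 198 195 181 181 160 129 110 119 124 129 127 135 148 169 189 197 196 196 196 196 196 195 |   5   5   6  28  34  43  36   9   5   4   5   4
203 202 199 187 186 183 179 186 193 185 182 183 191 196 197 196 197 196 196 195 195 194 194 |   5   5   4   4   4   4   3   5   5   5   5   4
201 200 200 199 199 191 195 197 198 197 196 196 197 196 196 195 195 195 195 195 195 193 193 |   5   5   5   5   5   4   4   4   4   5   5   4
top [199.78846154 196.59615385] 52
top [237.52777778 215.83333333] 36
top [122.47727273 255.46022727] 176
```

```bash
python3 - <<'E'
from h import *
from bench import imaging
im=cv2.cvtColor(cv2.imread('pics/w5.png'),cv2.COLOR_BGR2HSV)
for n,(u,v) in dict(stump=(260,198),slab=(271,32)).items(): print(n,im[v-12:v+13:6,u-12:u+13:6].tolist())
P={}
for n in('wrist','top','scene'):
    c=imaging.camera(n);h=cv2.cvtColor(c['img'],cv2.COLOR_RGB2HSV)
    w=C+BX*.066+BY*.173;u,v=proj(c,[*w,.015]).astype(int);k=25 if n=='wrist' else 8
    hh=h[v-k:v+k,u-k:u+k]
    for q,(lo,hi) in dict(slab=(60,95),stump=(96,150)).items():
        m=(hh[...,1]>lo)&(hh[...,1]<=hi);y,x=np.nonzero(m)
        if len(x):
            p=(x.mean()+u-k,y.mean()+v-k);print(n,q,len(x),p,[b(ray(c,p,z)).tolist() for z in(.005,.015,.025)])
E
```

```text
stump [[[22, 110, 127], [22, 112, 127], [22, 111, 126], [22, 114, 125], [22, 115, 93]], [[23, 112, 109], [22, 113, 117], [22, 112, 118], [22, 113, 115], [23, 113, 108]], [[22, 112, 114], [22, 109, 136], [22, 111, 136], [23, 110, 135], [23, 113, 108]], [[23, 113, 129], [23, 110, 135], [23, 111, 136], [22, 111, 136], [22, 113, 113]], [[23, 112, 121], [23, 111, 136], [23, 112, 137], [22, 111, 136], [26, 60, 34]]]
slab [[[30, 69, 214], [27, 77, 212], [29, 71, 213], [29, 71, 212], [27, 64, 207]], [[31, 66, 215], [29, 73, 213], [32, 67, 217], [31, 67, 216], [26, 83, 204]], [[31, 63, 215], [29, 67, 213], [32, 63, 217], [32, 63, 217], [25, 85, 201]], [[29, 66, 206], [29, 63, 213], [31, 60, 215], [31, 60, 216], [25, 86, 201]], [[22, 114, 87], [22, 111, 87], [22, 116, 88], [22, 113, 97], [22, 109, 157]]]
wrist slab 324 (np.float64(400.2901234567901), np.float64(46.29938271604938)) [[74.0, 176.5], [69.3, 174.5], [64.6, 172.4]]
wrist stump 279 (np.float64(390.72759856630825), np.float64(49.587813620071685)) [[64.5, 173.4], [60.1, 171.5], [55.8, 169.5]]
top slab 12 (np.float64(199.08333333333334), np.float64(195.41666666666666)) [[71.0, 176.7], [70.5, 175.0], [69.9, 173.3]]
top stump 39 (np.float64(199.94871794871796), np.float64(197.0)) [[65.6, 174.7], [65.0, 173.0], [64.5, 171.2]]
scene slab 14 (np.float64(302.5), np.float64(176.64285714285714)) [[53.2, 178.2], [62.8, 166.2], [72.3, 154.2]]
scene stump 45 (np.float64(304.3777777777778), np.float64(175.6)) [[53.5, 187.5], [63.0, 175.4], [72.5, 163.2]]
```

Emit:
{"fn": "move_arm", "kwargs": {
  "steps": [
    {"dx":0.9,"dy":1.7,"dz":0,"spin":0},
    {"dx":0.9,"dy":1.7,"dz":0,"spin":0},
    {"dx":0.9,"dy":1.7,"dz":0,"spin":0},
    {"dx":0.9,"dy":1.7,"dz":0,"spin":0},
    {"dx":0.9,"dy":1.7,"dz":0,"spin":0},
    {"dx":0.9,"dy":1.7,"dz":1,"spin":0},
    {"dx":0.9,"dy":1.7,"dz":2,"spin":0},
    {"dx":0.9,"dy":1.7,"dz":2,"spin":0},
    {"dx":0,"dy":0,"dz":0,"spin":0},
    {"dx":0,"dy":0,"dz":0,"spin":0}
  ]
}}

```text
time: 18.0
ee_pos: [0.6139, 0.1261, 0.2882]
eef_rot: [0.654, 0.757, -0.001, -0.0]
ft_force: [-0.7, -0.4, -0.4]
width: 0.0009
grip_force: 0.0
```

```bash
python3 - <<'E'
from h import *; st()
import pickle
from bench import imaging
c=imaging.camera('wrist');pickle.dump(c,open('w9.pkl','wb'));h=cv2.cvtColor(c['img'],cv2.COLOR_RGB2HSV)
cv2.imwrite('pics/w9.png',c['img'][:,:,::-1])
m=((h[...,1]>50)&(h[...,0]>12)&(h[...,0]<40)&(h[...,2]>40)).astype(np.uint8);m[220:]=0
k,l,s,ce=cv2.connectedComponentsWithStats(m)
for i in range(1,k):
    if s[i,4]>60:
        x,y,w,hh,a=s[i];print(s[i],ce[i],b(ray(c,ce[i],.012)))
        e=[b(ray(c,p,.012)).tolist() for p in((x,y),(x+w,y+hh))];print(e)
        if e[0][1]>150:
            for yy in range(y-2,y+hh+2,3): print(' '.join('%3d/%3d'%(h[yy,xx,2],h[yy,xx,1]) if m[yy,xx] else '   .   ' for xx in range(x-2,x+w+3,4)))
E
```

```text
t 18.0 board [ 63.  108.9] z 0.2882364442486125 xang 98.31546259162684 tilt [-0.00112056 -0.00103356] F [-0.70952436 -0.43995629 -0.43908896] w 0.0009298504080865103
[246 109  33  28 723] [261.92669433 122.0857538 ] [ 65.9 173.5]
[[51.6, 184.9], [81.8, 160.1]]
   .       .       .       .       .       .       .       .       .       .   
   .       .       .    149/ 72 157/ 99 149/ 99 167/ 96 167/ 95    .       .   
   .       .    129/103 127/110 127/112 125/112 174/ 97 170/ 98    .       .   
   .    110/ 79 139/108 151/105 158/103 131/109 159/103 180/ 95    .       .   
   .    109/ 98 163/100 169/100 168/ 99 155/102 134/108 182/ 94 170/ 98    .   
   .    108/116 165/100 168/100 169/100 166/100 123/112 175/ 98 167/ 95    .   
   .    111/113 167/ 99 168/102 169/100 168/ 99 127/110 160/102 148/ 52    .   
   .    107/112 163/102 168/102 168/100 156/101 110/111 167/ 99    .       .   
   .       .    100/112 153/105 161/101 108/116 160/104 167/ 99    .       .   
   .       .       .     97/108 108/113 136/101 163/100 163/ 94    .       .   
   .       .       .       .       .       .       .       .       .       .
```

Emit:
{"fn": "move_arm", "kwargs": {
  "steps": [
    {"dx":0,"dy":-1,"dz":0,"spin":0},
    {"dx":0,"dy":-1,"dz":0,"spin":0},
    {"dx":0,"dy":-1,"dz":0,"spin":0},
    {"dx":0,"dy":-1,"dz":0,"spin":0},
    {"dx":0,"dy":0,"dz":0,"spin":0},
    {"dx":0,"dy":0,"dz":0,"spin":0}
  ]
}}

```text
time: 18.65
ee_pos: [0.5742, 0.1206, 0.2891]
eef_rot: [0.654, 0.757, 0.0, -0.0]
ft_force: [0.1, 0.2, -0.3]
width: 0.0004
grip_force: 0.0
```

```bash
python3 - <<'E'
from h import *; st()
import pickle
from bench import imaging
a=pickle.load(open('w9.pkl','rb'));c=imaging.camera('wrist');pickle.dump(c,open('w10.pkl','wb'))
ga,gc=[cv2.cvtColor(q['img'],cv2.COLOR_RGB2GRAY) for q in(a,c)]
mask=np.zeros_like(ga);mask[104:142,240:285]=255
p=cv2.goodFeaturesToTrack(ga,20,.05,3,mask=mask)
g0=np.array([proj(c,ray(a,q[0],.015)) for q in p],np.float32)[:,None]
q,ok,er=cv2.calcOpticalFlowPyrLK(ga,gc,p,g0.copy(),winSize=(9,9),flags=cv2.OPTFLOW_USE_INITIAL_FLOW)
for i in range(len(p)):
    P=[k['camera_matrix']@np.c_[k['R'],k['t']] for k in(a,c)]
    u=[cv2.undistortPoints(x[i:i+1].astype(float),k['camera_matrix'],k['D'],P=k['camera_matrix'])[0,0] for x,k in((p,a),(q,c))]
    X=cv2.triangulatePoints(P[0],P[1],u[0],u[1]).ravel();X=X[:3]/X[3]
    print(p[i,0],ok[i],round(float(er[i,0]),1),b(X),'z %.1f'%(X[2]*1e3))
E
```

```text
t 18.65 board [ 22.9 109.1] z 0.28908941624662154 xang 98.3270503648943 tilt [0.00051813 0.00074845] F [ 0.11581544  0.23099507 -0.32922971] w 0.00036551651640946334
[250. 127.] [1] 3.9 [ 55.6 170.1] z 29.7
[259. 132.] [1] 6.2 [ 63.3 165.9] z 27.3
[245. 129.] [1] 5.2 [ 50.4 167.4] z 11.6
[271. 126.] [1] 8.7 [ 73.8 170.7] z 22.3
[267. 125.] [1] 9.9 [ 70.2 171.6] z 25.1
[252. 117.] [1] 1.9 [ 57.4 178.5] z 29.2
[265. 111.] [1] 2.6 [ 68.5 183.4] z 19.6
[262. 116.] [1] 4.7 [ 65.8 179.3] z 26.4
[249. 115.] [1] 10.4 [ 54.5 180.2] z 19.7
[266. 134.] [1] 6.4 [ 69.6 163.1] z 17.7
[260. 137.] [1] 4.4 [ 64.2 161.2] z 22.0
[256. 138.] [1] 3.1 [ 60.5 159.3] z 11.2
[272. 134.] [1] 2.0 [ 75.  163.3] z 17.7
[250. 135.] [1] 3.9 [ 54.9 162. ] z 9.7
[273. 110.] [0] 0.0 [ 56.8 174.6] z 244.1
[272. 129.] [1] 5.4 [ 74.9 167.7] z 19.1
[277. 119.] [1] 3.0 [ 80.  176.3] z 6.0
[269. 114.] [0] 0.0 [ 63.1 178.2] z 233.4
[273. 121.] [1] 5.4 [ 75.8 175.5] z 16.6
[275. 115.] [1] 8.2 [ 83.1 175.3] z -90.4
```

```bash
python3 -c "
from bench import job
print(job.close_job())"
```

```text
the job is handed in; nothing more can be done
None
```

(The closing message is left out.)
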